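# Cap the open glue tube, unlatch the glue press and hold its bar up

### The arm

A 7-joint arm with a two-finger parallel gripper is mounted at the origin on the work surface. World frame = base frame: x ahead of the robot, y to its left, z up, the work surface at z = 0. Lengths are in mm, angles in rad, forces in N, time in s.
With the tool pointing down it reaches from about 400 to 850 mm from the base axis. Payload 10.4 kg.
Tool frame: the origin (TCP) lies between the finger pads; the fingertips stand 8 mm ahead of it and the grasp point (between the pads) lies 11 mm behind it; y points along the fingers, x is the direction in which the jaws open and shut, and the axes are right-handed (so a half turn about y gives the same grasp; the last joint's range is limited). The gripper opens to 85 mm and grips with 20 to 120 N. Pads are 22 mm wide; open, the fingers measure 114 mm over their backs; the gripper's body (76 mm by 85 mm) begins 54 mm behind the grasp point. The pads swing forward as they close: fully open they stand 13 mm farther back than shut.
Start: joints at [-1.183, 0.332, -0.065, 1.46, 0.022, 1.35, -0.088], TCP at [249.579, 573.028, 239.338] pointing down, gripper open.
Joint ranges: [-2.6, 2.6], [-0.5, 2.12], [-1.47, 1.34], [0.16, 2.42], [-1.27, 4.41], [0.06, 2.06], [-2.6, 2.6]. Speed limits (rad/s): [2.22, 2.22, 2.79, 2.79, 3.14, 3.14, 3.14].

### API

Orientations are given as a rotation vector (axis times angle).
In Python, from workcell import goto, move_l, set_joints, ungrasp, close, wait, ik, observe, camera, PlanningError, close_job gives the robot as it stands. Calls block until the motion is done:
- goto(position, orientation): joint-space move of the TCP to a pose.
- move_l(position, speed=150, ori=None, until_force=None): straight line of the TCP; ori=None keeps the orientation; speed is the mean speed in mm/s. With until_force (N) it stops when the force on the tool has changed by that much, and returns True; else False.
- set_joints(angles): joint-space move.
- ungrasp() and close(squeeze=None): open the fingers fully, or close them until they stop; squeeze is the grip in N (None keeps the last).
- wait(seconds).
- ik(position, orientation): joint angles nearest the present ones, or None.
- observe(): the state.
- camera(name): name is "side" or "top"; returns a dict with "img" (480x640x3 uint8, red, green, blue), "range_z" (480x640 float32, mm along the optical axis (not along the pixel's ray), 0 where there is no reading), "K" (3x3 intrinsics, pixels), "extrinsics" (4x4, takes a point from camera to world coordinates). Camera axes: x right, y down, z forward; pixel columns grow to the right and rows downward; lengths in mm; the calibration is good to about 2 mm. A picture is of the moment at which its call begins.
A pose or a line that the arm cannot do raises PlanningError and nothing moves.
- close_job(): hands the job in, once; it reports no verdict.
The state is a dict: "t": time; "joint_pos": joint angles; "joint_velocities": joint speeds; "joint_efforts": joint torques, N m; "eef_pos": TCP position; "eef_rot": TCP orientation; "wrist_force": force on the tool from outside, world axes, zero at the start; "ft_torque": the same for the moment, N m; "width": finger opening in mm.
Only numpy, scipy, OpenCV 4.12 (cv2) and the standard library are available. Lean on these libraries where they do the work, as an engineer would, in place of code of your own. Each camera call takes 0.05 s, during which the arm holds its last target. There are 200 camera calls.

### The job

The glue-up is finished: first press shut the flip cap that was left open on one of the glue tubes in the rack, while the press is still closed. Then pull the press's latch knob sideways (to the left as the robot sees it) against its spring, lift the clamp bar's coupler off its ball and finish still holding the bar up with the fingers, the coupler at least 7 cm off the ball, so that I can slide the boards out. Do not let go at the end, and leave the other things on the bench where they are.

Things in the scene. Friction and masses are not known exactly. Their poses are not given: they have to be found in the camera images.
- press: Bench glue press, fixed. Origin on the table straight below the ball. Base plate 350 x 100 x 12 mm, local x -60 to +290. Local +x runs from the ball along the grey clamp bar (30 wide, top 100 high) to its hinge at x = 260; z is up; +y is the side to which the latch is pulled. Two glued boards under the bar stay there.
- bar: The hinged clamp bar with its coupler and latch. Origin on its hinge axis; axes as the press's when down. Down on the ball at first, its free end can be raised by 1.0 rad about the press's y. Not sprung, hardly any friction: it falls if let go. Lifting at the coupler takes about 3 to 5 N.
- socket (a point): Centre of the socket in the coupler, the hollow grey box-shaped head on the bar's free end (56 x 52 mm seen from above, flat top 100 mm above the table when down). Coincides with ball when the bar is down.
- ball (a point): Centre of the fixed 25 mm steel ball, 78 mm above the table. The ball has a flat underside and a 10 mm neck.
- pivot (a point): Centre of the bar's hinge, 91 mm above the table, 260 mm from the ball along the press's +x. The hinge axis is the press's y.
- knob (a point): Centre of the latch's round steel knob on top of the coupler: a disc 22 mm in diameter, 14 mm long along the press's y (pinch its flat +y and -y ends), 127 mm above the table when the bar is down; below it a 12 x 12 mm stem on a sliding plate whose top is 104 mm high. It rides with the coupler: pinched, it lifts the whole bar and can pivot between the fingers.
- latch (a joint): Travel of the sliding latch (m) along the press's +y: 0 locked (a jaw lies under the ball's flat underside and the bar cannot be lifted), free of the ball from 0.006, stop at 0.014. Its spring pushes it back: 2.4 N at 0, 6.6 N at the stop. It must be held out until the coupler has risen about 25 mm.
- rack: Wooden rack, fixed, 56 x 176 x 50 mm, origin under its centre, row of tubes along its local y. Three white flip-cap tubes stand fixed in it 54 mm apart, at local y = -54, 0, +54.
- cap_a_hinge (a point): Hinge of tube a's cap (the tube is in any of the three places), 95 mm above the table, 17 mm from the tube's axis towards the rack's +x. Axes as the rack's. The grey cap is a disc 31 mm across with a 12 mm wide lip at the end away from the hinge, 40 mm from it; shut, its flat top is 104 mm above the table.
- cap_a (a joint): Angle of the cap of tube a (rad): 0 shut, about 1.57 upright, 1.9 its stop. It swings up and away over the hinge's +x side. Light friction (about 0.012 N m) keeps it where it is left; it closes when swept over the tube and pressed down.
- cap_b_hinge (a point): Hinge of tube b's cap (the tube is in any of the three places), 95 mm above the table, 17 mm from the tube's axis towards the rack's +x. Axes as the rack's. The grey cap is a disc 31 mm across with a 12 mm wide lip at the end away from the hinge, 40 mm from it; shut, its flat top is 104 mm above the table.
- cap_b (a joint): Angle of the cap of tube b (rad): 0 shut, about 1.57 upright, 1.9 its stop. It swings up and away over the hinge's +x side. Light friction (about 0.012 N m) keeps it where it is left; it closes when swept over the tube and pressed down.
- cap_c_hinge (a point): Hinge of tube c's cap (the tube is in any of the three places), 95 mm above the table, 17 mm from the tube's axis towards the rack's +x. Axes as the rack's. The grey cap is a disc 31 mm across with a 12 mm wide lip at the end away from the hinge, 40 mm from it; shut, its flat top is 104 mm above the table.
- cap_c (a joint): Angle of the cap of tube c (rad): 0 shut, about 1.57 upright, 1.9 its stop. It swings up and away over the hinge's +x side. Light friction (about 0.012 N m) keeps it where it is left; it closes when swept over the tube and pressed down.
- stone: Bystander: grey sharpening stone, 60 x 200 x 25 mm; stays where it is. Origin at its underside.
- jar: Bystander: white glue jar, 72 across, 85 tall mm; stays where it is. Origin at its underside.
- jar_lid: Bystander: white loose jar lid, 64 across, 12 thick mm; stays where it is. Origin at its underside.
- weight: Bystander: small brass weight, 40 across, 52 tall mm; stays where it is. Origin at its underside.
- mallet: Bystander: hammer lying flat, about 250 mm; stays where it is. Origin at its underside.
- slicker: Bystander: small turned wooden slicker, 32 across, 72 tall mm; stays where it is. Origin at its underside.
- awl: Bystander: screwdriver-shaped awl lying flat, about 200 mm; stays where it is. Origin at its underside.

How it is judged:
By the outcome, as a careful person would: the job done as asked, in the order asked, and still so for the second after the job is handed in, while the arm keeps its last pose, push and grip.
It also fails if it takes over 48 s, if anything falls off the work surface, if the arm or the gripper's body presses on something with over 40 N, if the wrist force passes 120 N, or if a joint passes its speed limit or range.

## Working session

There is one attempt and no reset: what is moved stays moved. The work goes in short steps, each a Python script; the robot and the scene stay as the last script left them, time stands still between calls to the robot, and variables do not carry over. Pictures are saved under pics/ and viewed, about 8 in all and at most 12, crops included, and the job is handed in when it is done.

```bash
mkdir -p pics; ls
cat > h.py <<'E'
import numpy as np, cv2
from workcell import *
def snap(name,fn):
    c=camera(name); cv2.imwrite(f'pics/{fn}.png',c['img'][:,:,::-1]); np.savez(f'pics/{fn}.npz',**c); return c
def pts(c):
    z=c['range_z']; v,u=np.mgrid[:480,:640]; K=c['K']
    P=np.stack([(u-K[0,2])/K[0,0]*z,(v-K[1,2])/K[1,1]*z,z,np.ones_like(z)],-1)@np.array(c['extrinsics']).T
    P=P[...,:3]; P[z==0]=np.nan; return P
E
python3 - <<'E'
from h import *
o=observe(); print(o['t'],o['eef_rot'],o['width'])
for n in('top','side'):
    c=snap(n,n+'0'); print(np.round(c['extrinsics'],2),c['K'][0])
E
```

```text
pics
0.0 [-1.37686275 -0.90062529  0.90262994] 85.71355426621152
[[-3.00000e-02 -1.00000e+00  8.00000e-02  5.11520e+02]
 [-1.00000e+00  3.00000e-02  2.00000e-02  3.37000e+00]
 [-2.00000e-02 -8.00000e-02 -1.00000e+00  1.40237e+03]
 [ 0.00000e+00  0.00000e+00  0.00000e+00  1.00000e+00]] [453.27198671   0.         317.34603442]
[[-9.80000e-01 -1.10000e-01  1.60000e-01  3.81850e+02]
 [-1.90000e-01  5.70000e-01 -8.00000e-01  1.12954e+03]
 [-1.00000e-02 -8.10000e-01 -5.80000e-01  8.96210e+02]
 [ 0.00000e+00  0.00000e+00  0.00000e+00  1.00000e+00]] [553.03501149   0.         318.99328045]
```

View pics/top0.png

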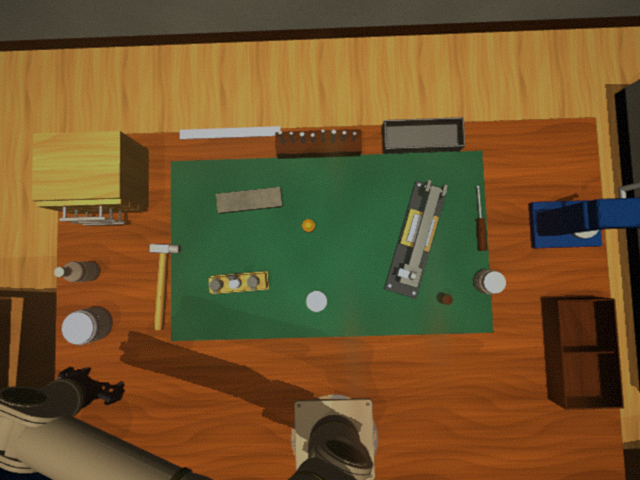

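View pics/side0.png

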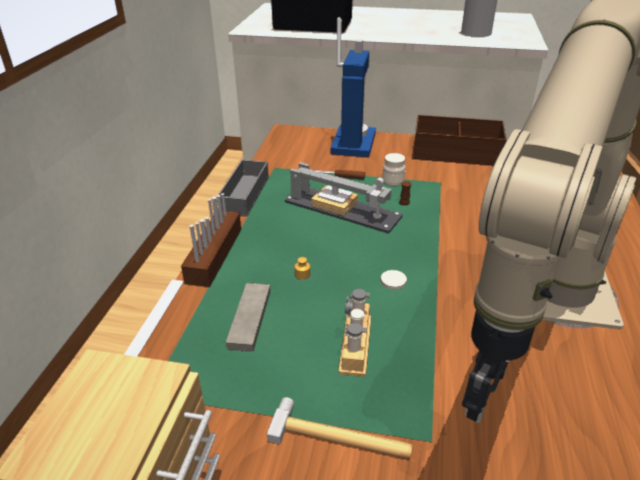

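Run:
```python
from scipy.spatial.transform import Rotation as R
print(R.from_rotvec([-1.37686275,-0.90062529,0.90262994]).as_matrix().round(3))
```

```text
[[ 0.399 -0.001 -0.917]
 [ 0.917 -0.001  0.399]
 [-0.001 -1.    -0.   ]]
```

Run:
```python
import cv2,numpy as np
t=cv2.imread('pics/top0.png');s=cv2.imread('pics/side0.png')
f=lambda a,w,h:cv2.resize(a,(w,h),interpolation=cv2.INTER_CUBIC)
A=np.hstack([f(t[262:302,195:285],450,200),f(s[280:380,330:380],100,200)])
A=np.hstack([f(t[265:298,200:275],450,198),f(s[283:377,325:395],300-150,198)])
a=f(t[265:297,200:280],400,160)
b=f(t[175:300,380:460],400,600)
c=f(s[284:378,325:385],400,600)[:440] if 0 else f(s[284:372,325:405],400,440)
cv2.imwrite('pics/crop1.png',np.hstack([np.vstack([a,c]),b]))
```

```text
(no output)
```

View pics/crop1.png

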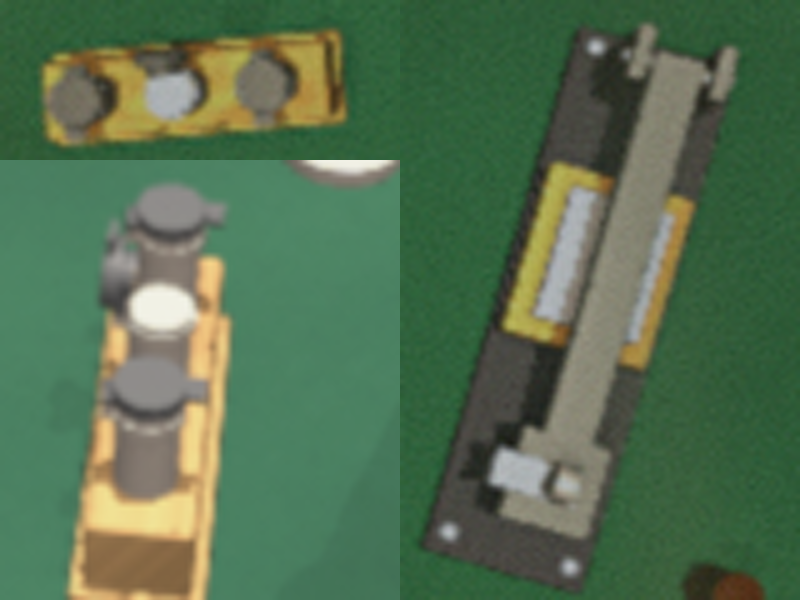

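Run:
```python
from h import *
np.set_printoptions(linewidth=250,precision=1,suppress=True)
for n,(u0,u1,v0,v1) in (('top',(195,285,262,302)),('top',(380,460,170,305)),('side',(325,385,280,380)),('side',(280,410,155,235))):
    P=pts(np.load(f'pics/{n}0.npz'))[v0:v1,u0:u1].reshape(-1,3)
    print(n)
    for a,b in ((40,60),(60,82),(82,94),(94,101),(101,108),(108,116),(116,124),(124,140),(140,160)):
        q=P[(P[:,2]>a)&(P[:,2]<b)]
        if len(q):print(a,b,len(q),q.mean(0),cv2.minAreaRect(q[:,:2].astype(np.float32)))
P=pts(np.load('pics/side0.npz'))
for v,u in ((302,351),(318,357),(340,354)):print(P[v,u])
```

```text
top
40 60 487 [471.9 261.6  51.1] ((472.0193786621094, 272.9541015625), (45.91960525512695, 171.11573791503906), 3.068875551223755)
60 82 27 [473.1 273.6  69.9] ((472.8796691894531, 262.760498046875), (23.756057739257812, 114.6221923828125), 2.9320967197418213)
82 94 37 [471.8 275.5  91.7] ((472.42266845703125, 262.45550537109375), (28.77005958557129, 118.19646453857422), 1.4903615713119507)
94 101 97 [473.7 278.2  97.6] ((477.66595458984375, 271.323486328125), (39.95671081542969, 136.43240356445312), 8.744281768798828)
101 108 174 [470.6 268.9 104.3] ((470.9550476074219, 272.51385498046875), (40.219051361083984, 137.3889617919922), 2.825031280517578)
108 116 30 [474.4 278.3 110.3] ((476.1627502441406, 273.7511291503906), (43.56060791015625, 126.74406433105469), 7.964692115783691)
116 124 22 [490.1 272.1 120.4] ((488.8803405761719, 272.4964599609375), (27.843469619750977, 14.046335220336914), 88.83993530273438)
124 140 21 [491.4 272.6 128.8] ((490.3926696777344, 272.7630310058594), (25.223058700561523, 11.285582542419434), 88.152099609375)
140 160 1 [493.7 279.2 140.2] ((493.66210937
[... 2733 characters left out ...]
.1] ((599.3963623046875, -266.1897277832031), (69.63031005859375, 307.4681701660156), 70.82566833496094)
101 108 193 [ 587.  -259.   103.2] ((602.761474609375, -265.5187683105469), (60.07585906982422, 310.90155029296875), 69.03572845458984)
108 116 13 [ 533.  -243.1  111.7] ((597.5317993164062, -274.3371887207031), (46.16087341308594, 275.2834167480469), 75.401611328125)
116 124 16 [ 481.6 -224.8  120. ] ((482.6574401855469, -225.51979064941406), (7.37179708480835, 19.564783096313477), 64.90673828125)
124 140 44 [ 479.3 -226.9  131.6] ((479.6368103027344, -228.74147033691406), (18.186767578125, 22.00568962097168), 69.60118103027344)
[484.5 271.5 120.4]
[468.5 289.5  94.6]
[467.2 341.   82.3]
```

Run:
```python
from h import *
np.set_printoptions(linewidth=250,precision=0,suppress=True)
P=pts(np.load('pics/top0.npz'))
print(P[264:286,396:422,2])
for n in('top','side'):
    P=pts(np.load(f'pics/{n}0.npz')).reshape(-1,3)
    q=P[(P[:,2]>93)&(P[:,2]<109)&(P[:,0]>540)&(P[:,0]<680)&(P[:,1]<-200)&(P[:,1]>-340)]
    q=q[:,:2]; l=cv2.fitLine(q.astype(np.float32),cv2.DIST_HUBER,0,.01,.01).ravel()
    print(n,np.degrees(np.arctan2(l[1],l[0])), 'y at x=480',l[3]+(480-l[2])*l[1]/l[0], l)
    q=P[(P[:,2]>118)&(P[:,0]>440)&(P[:,0]<520)&(P[:,1]<-190)&(P[:,1]>-270)]
    print(q.min(0),q.max(0),np.median(q,0), len(q))
c=[cv2.imread(f'pics/{n}0.png') for n in('top','side')]
cv2.imwrite('pics/crop2.png',np.hstack([cv2.resize(c[0][258:292,392:426],(400,400),interpolation=2),cv2.resize(c[1][170:220,355:405],(400,400),interpolation=2)]))
```

```text
[[ 12.  13.  15.  12.  15.  13.  11.  16.  92. 105. 100.  96. 100. 105. 101. 100. 101. 101.  98. 102.  92. 103. 101.  93.  14.  11.]
 [ 14.  16.  11.  17.  14.  16.  15.  89.  95. 102. 100. 102. 101. 100. 101. 103. 100. 102. 101. 103.  98. 102.  98.  97.  14.  15.]
 [  9.  11.  13.  15.  14.  13.  11.  86. 103. 103. 103.  96. 104. 101. 102. 104. 101. 102. 104. 103. 102. 104. 102.  12.  12.  16.]
 [ 11.   9.   8.  21.  16.  11.  10.  93. 102. 101. 103. 106. 102. 104. 101. 104. 106. 101. 105. 108. 102. 104. 105.  13.  14.  11.]
 [ 10.  10.  85. 100. 103.  15.  79.  96. 101. 103.  98. 104. 102. 104.  99. 100. 103. 103. 101. 103. 102. 102. 102. 103. 101.  16.]
 [ 19.  62.  82.  95. 107. 103. 106. 103. 100.  99. 100. 100. 103. 100. 102.  99. 103. 102. 100. 104.  99. 100. 104.  98.  97. 105.]
 [ 12.  76.  91. 106. 108. 105. 101. 107. 103. 108. 105. 108. 103. 100. 101.  98. 102.  98. 106. 102. 106. 103.  92. 102. 100. 101.]
 [ 16.  76.  96. 102. 106. 107. 106. 108. 106. 101. 101. 103. 104. 109. 106.  99. 102. 105. 108. 102. 104. 102.  94. 102. 105. 101.]
 [  9.  88.  96. 102. 104. 103. 108.
[... 1379 characters left out ...]
. 106. 100.  99. 100. 103. 104.  19.  12.   8.]
 [ 18.  14.  11.  13.  13.  17.  14.  96.  99.  98. 102.  99. 102. 100.  99. 103.  96. 101. 103.  96. 105. 104.  99.  12.  12.   1.]
 [ 14.  12.  18.  15.  13.  15.  14.  13.  11.  11. 102.  96. 100. 100. 103. 100.  98. 103. 102. 101. 104.  98.  14.   9.   4.   8.]
 [ 14.  12.  14.  12.  20.  14.  10.   9.   9.  14.  13.  13.  13.  96. 104. 103. 105. 100. 101. 102. 102. 102.  13.  18.   2.   2.]]
top -20.430176 y at x=480 -228.36487 [   1.   -0.  610. -277.]
[ 470. -242.  121.] [ 490. -226.  142.] [ 481. -234.  137.] 45
side -21.954779 y at x=480 -216.12039 [   1.   -0.  606. -267.]
[ 468. -239.  118.] [ 490. -217.  139.] [ 480. -225.  130.] 55
```

View pics/crop2.png

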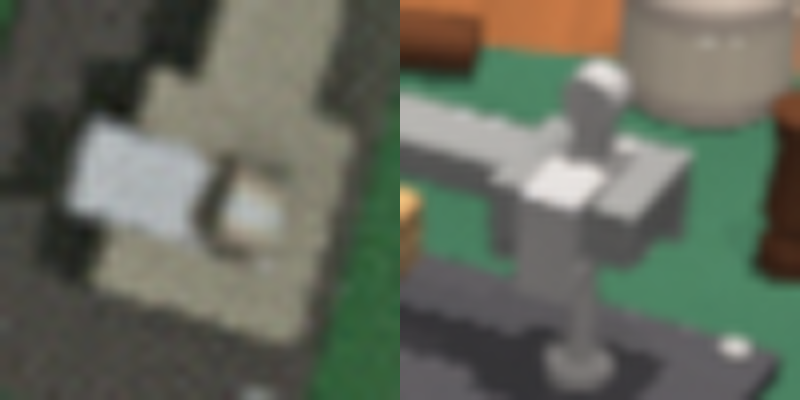

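```bash
cat >> h.py <<'E'
from scipy.spatial.transform import Rotation as R
def down(yaw,tilt=0):
    # jaw axis at heading yaw, fingers down, then tilted by `tilt` about the jaw axis
    x=np.array([np.cos(yaw),np.sin(yaw),0]); y=np.array([0,0,-1.])
    M=R.from_matrix(np.stack([x,y,np.cross(x,y)],1))
    return (R.from_rotvec(x*tilt)*M).as_rotvec()
E
python3 - <<'E'
from h import *
y=np.radians(3); ex=np.array([np.cos(y),np.sin(y)]); H=np.array([489.5,276.])
o=down(y+np.pi/2)
P=lambda d,tip:[*(H+d*ex),tip+8]
close(30)
goto(P(45,185),o); print(observe()['t'])
move_l(P(45,116),150)
print(move_l(P(5,118),80,until_force=15), observe()['t'])
print(move_l(P(-10,116),80,until_force=15))
print(move_l(P(-22,110),80,until_force=15))
print(move_l(P(-20,95),30,until_force=12))
s=observe(); print(s['t'],s['eef_pos'],s['wrist_force'],s['width'])
move_l(P(-20,170),150); s=observe(); print(s['t'],s['wrist_force'])
t=snap('top','top1'); s=snap('side','side1')
cv2.imwrite('pics/crop3.png',np.hstack([cv2.resize(t['img'][262:302,195:285],(500,222),interpolation=2)[:,:,::-1],cv2.resize(s['img'][262:372,315:415],(202,222),interpolation=2)[:,:,::-1]]))
E
```

```text
2.3917
False 3.65
False
False
True
4.6583 [468.96934379 275.16031231 111.99866947] [-3.64192898 -1.19428354 10.48463591] -0.10381133614579395
5.2583 [-0.20249103 -0.8090029  -0.79030748]
```

View pics/crop3.png

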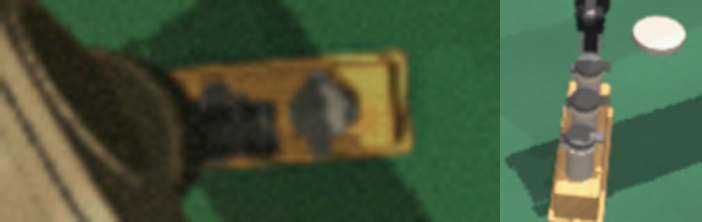

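```bash
cat >> h.py <<'E'
YP=-0.345; px=np.array([np.cos(YP),np.sin(YP),0]); py=np.array([-np.sin(YP),np.cos(YP),0]); K0=np.array([480.5,-232.5,127.])
E
python3 - <<'E'
from h import *
o=down(np.pi/2+YP)
s=observe(); goto([470,250,230],s['eef_rot']); 
goto(K0+py*2+[0,0,75],o); ungrasp(); print(observe()['t'])
for th in(.2,.4):
    for tl in (th,-th): print(ik(K0+[30,-10,90],down(np.pi/2+YP,tl)), down(np.pi/2+YP,tl), R.from_rotvec(down(np.pi/2+YP,tl)).as_matrix()[:,1])
t=snap('top','top2'); s=snap('side','side2')
cv2.imwrite('pics/crop4.png',np.hstack([cv2.resize(t['img'][262:302,195:285],(450,200),interpolation=2)[:,:,::-1],cv2.resize(s['img'][165:215,340:402],(248,200),interpolation=2)[:,:,::-1]]))
E
```

```text
8.2417
[-0.15751961  0.41925032  0.69006661  1.51495613 -0.22908722  1.50072588
  1.78016765] [-1.18419067 -0.83277204  1.01852091] [-0.18696283  0.06718931 -0.98006658]
[-0.26846602  0.06230766  0.66590123  1.85765228 -0.05573503  1.03563771
  1.64206763] [-1.51971315 -1.06872537  0.87382065] [ 0.18696283 -0.06718931 -0.98006658]
[-0.11069337  0.59823672  0.72032634  1.34612425 -0.28777169  1.7267111
  1.83268402] [-1.01394914 -0.71305113  1.07563595] [-0.36647204  0.13169999 -0.92106099]
[-0.31180412 -0.1078753   0.65216858  2.02704051  0.0879167   0.80151256
  1.52819957] [-1.68426032 -1.18444177  0.78517973] [ 0.36647204 -0.13169999 -0.92106099]
```

View pics/crop4.png

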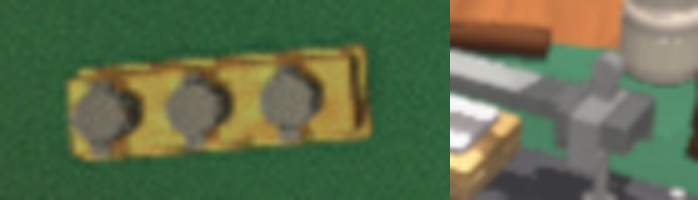

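Run:
```python
from h import *
g=K0+py*2+[0,0,-9+1]   # grasp point (11 behind TCP) 3 mm above the knob centre
print(move_l(g,60,until_force=8)); s=observe(); print(s['t'],s['eef_pos'],s['wrist_force'])
close(60); s=observe(); print(s['t'],s['width'],s['eef_pos'],s['wrist_force'])
c=snap('side','side3'); cv2.imwrite('pics/crop5.png',cv2.resize(c['img'][145:220,335:435],(600,450),interpolation=2)[:,:,::-1])
```

```text
False
9.875 [ 481.38358624 -230.6983164   119.34356516] [-0.23088831  0.61521201  0.30736326]
10.525 13.017222490489464 [ 480.99428637 -231.20893096  119.21569633] [-2.38706962 -1.91262111  3.2591792 ]
```

View pics/crop5.png

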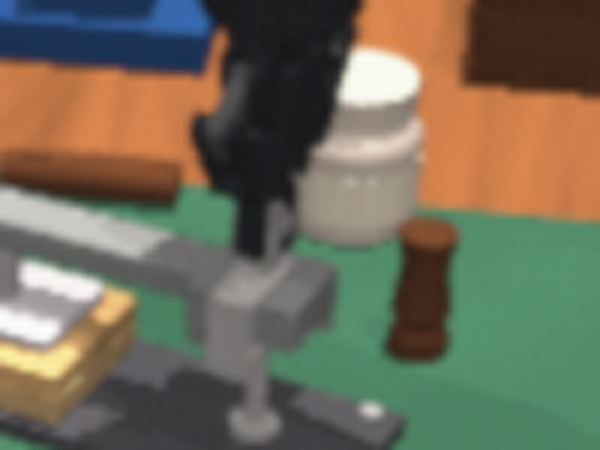

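Run:
```python
from h import *
np.set_printoptions(precision=1,suppress=True)
p=np.array(observe()['eef_pos'])
for d in(5,11):
    move_l(p+py*d,40); s=observe(); f=s['wrist_force']; print(s['t'],s['width'],s['eef_pos'],'Fx',f@px,'Fy',f@py,'Fz',f[2])
```

```text
10.8333 12.5126753864749 [ 482.6 -226.6  119.2] Fx -1.572439415302356 Fy -4.359536313617972 Fz 2.4565610216593337
11.1333 12.874818514276324 [ 484.3 -221.4  119.2] Fx -1.533285147677527 Fy -5.653510839472732 Fz 2.8785190336258886
```

Run:
```python
from h import *
np.set_printoptions(precision=1,suppress=True)
p=np.array(observe()['eef_pos']); V=K0+260*px; V[2]=91
jaw=py
for th in(.04,.1,.16,.22,.28,.34,.40):
    q=V+R.from_rotvec(jaw*th).apply(p-V)
    hit=move_l(q,50,ori=down(np.pi/2+YP,th),until_force=25)
    s=observe(); f=s['wrist_force']; print(th,hit,s['t'],s['width'],s['eef_pos'],q,'F',f@px,f@py,f[2])
    if hit: break
c=snap('side','side4'); a=cv2.resize(c['img'][100:220,310:440],(488,450),interpolation=2)[:,:,::-1]
t=snap('top','top4'); b=cv2.resize(t['img'][165:305,375:465],(289,450),interpolation=2)[:,:,::-1]
cv2.imwrite('pics/crop6.png',np.hstack([a,b]))
```

```text
0.04 False 11.4917 13.127874141895381 [ 485.2 -222.5  129. ] [ 485.6 -221.8  129.6] F 1.0863575686643117 -6.369183131868712 -4.700545450077372
0.1 False 11.9583 12.903609676953637 [ 487.7 -223.4  144.3] [ 488.2 -222.8  145. ] F 0.04780238231644662 -5.942179511780794 -4.224528885009003
0.16 False 12.425 13.122989451694698 [ 491.1 -224.7  159.5] [ 491.7 -224.   160.3] F 0.2815318059036467 -5.772093919017159 -4.208147809030765
0.22 False 12.8917 12.824001829743844 [ 495.4 -226.2  174.4] [ 496.  -225.6  175.3] F -0.10282280662598908 -5.266602408848944 -3.603699593562609
0.28 False 13.3583 12.856347405119104 [ 500.5 -228.1  189.1] [ 501.2 -227.5  190. ] F -1.1802508386107176 -5.098378298432968 -3.2319889331084686
0.34 False 13.825 13.056050734553272 [ 506.4 -230.2  203.4] [ 507.2 -229.6  204.4] F -2.3121121713817656 -5.116907296918739 -2.592008953197898
0.4 False 14.2917 12.862455675394907 [ 513.2 -232.6  217.4] [ 514.  -232.   218.3] F -4.738183709161073 -5.586578174677366 -2.5562486679743226
```

View pics/crop6.png

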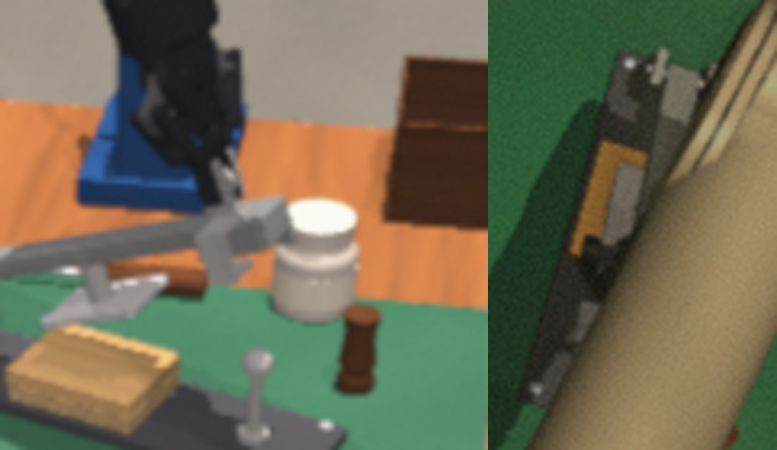

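Run:
```python
from h import *
np.set_printoptions(precision=1,suppress=True)
wait(1.0); s=observe(); f=s['wrist_force']; print(s['t'],s['width'],s['eef_pos'],f)
c=camera('side'); P=pts(c); a=np.load('pics/side4.npz')
print('coupler',P[157:164,374:382].reshape(-1,3)[::9])
for n,x in(('side',c),):
    d=cv2.absdiff(x['img'],np.load('pics/side0.npz')['img']).max(2)>60
    d[:250,280:]=0; print('changed px left/below',np.argwhere(d)[:,::-1].min(0) if d.any() else None,d.sum())
close_job()
```

```text
15.3917 13.126315158010124 [ 513.2 -232.6  217.4] [-4.2 -4.3 -3.3]
coupler [[ 497.  -232.4  201.7]
 [ 493.3 -223.1  203.7]
 [ 489.8 -214.5  205.4]
 [ 486.2 -205.8  207.1]
 [ 483.7 -209.5  202.5]
 [ 480.5 -205.4  201.9]
 [ 478.2 -212.3  195.6]]
changed px left/below [342 250] 12494
the job is handed in; nothing more can be done
```

The job is handed in: the flip cap is shut, and the arm is still holding the clamp bar up by the latch knob.

- **Cap:** the middle tube's cap was the open one. I swept it over with closed fingers and pressed it down while the press was still closed. The fingers stopped with their tips at 104 mm, the height of a shut cap. A picture taken with the arm out of the way showed all three caps shut.
- **Latch:** I pinched the knob at 60 N and pulled it about 11 mm to the left. The sideways force was 5.7 N, close to what the spring should give at that travel.
- **Bar:** I then lifted along the hinge arc by about 0.40 rad. The gripper rose 98 mm. In the depth image the coupler's top is at about 200 mm, up from 100 mm, so the coupler is clear of the 7 cm you asked for. The side picture showed the ball free.
- **Hold:** after a 1 s wait the pose and grip had not moved (opening 13 mm), with a tool force of about 7 N. The job took 15.4 s of the 48 s.
- **Unconfirmed:** a final check of the side image for moved bystanders was inconclusive, because the arm's own changed pose accounts for an unknown share of the difference. In the pictures I viewed, the objects near the press looked undisturbed, and no unexpected contact showed in the forces.

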